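# Feel along the weld of a repaired plate

### The job

A half-round repair piece has just been welded into the edge of the tan steel plate: check the weld by feel. Put your fingertips on the raised bead at the end with the yellow paint dash and run them lightly along the whole curved bead to its other end in one stroke without lifting off, then take the hand away. Only touch: press gently, do not shift or lift the plate, and leave the red magnet standing on it and the chipping hammer, wire brush and can beside it alone.

Things in the scene. Friction and masses are not known exactly. Their poses are not given: they have to be found in the camera images.
- plate: Loose tan, rust-stained steel plate flat on the bench's dark slabs (slab top z = 12 mm): 230 (its x) x 150 (its y) x 8 mm, about 2 kg, any yaw. A bright half disc, radius 75 mm, is let in flush at the middle of one long edge. Origin: underside, 37 mm in from that edge on its middle: the edge lies at plate y = -37 mm, the other at +113, the short edges at x = +-115; z up. Half disc's centre: (0, -37) mm.
- weld: Rigid dark grey rippled bead round the half disc, part of the plate, same origin and axes. Centre line: half circle of 75 mm radius from the edge at plate x = +75 mm (a yellow dash, 22 x 9 mm, on the tan steel just outside) to the edge at x = -75. Stands 3.5 mm above the plate, rounded, 10 mm wide. Touch is followed at the fingers' centre line: use them closed, as one fingertip, about upright.
- weld_0 (a point): Point on the crown of the bead (11.5 mm above the plate's underside), near the end with the yellow dash: the start. The points weld_0 to weld_7 follow the bead at equal steps of 32 mm (24.6 degrees of the half circle).
- weld_1 (a point): Second point on the crown of the bead.
- weld_2 (a point): Third point on the crown of the bead.
- weld_3 (a point): Fourth point on the crown of the bead.
- weld_4 (a point): Fifth point on the crown of the bead.
- weld_5 (a point): Sixth point on the crown of the bead.
- weld_6 (a point): Seventh point on the crown of the bead.
- weld_7 (a point): Last point on the crown of the bead, near its far end, 5 mm in from the plate's edge: the finish.
- magnet: Small red welding magnet with dark core standing loose on the bright half disc (not stuck), 46 mm long (its y, roughly along plate x), 17 mm thick, 40 mm high. Origin: centre of its underside, 12 to 22 mm from the plate's origin towards the edge; 30 mm or more clear of the bead's crown.
- hammer: Chipping hammer, steel with a coil-spring grip, 260 mm long, lying on the slabs to one side of the plate (left or right); leave alone. Origin: underside, near its middle; head at its +x.
- brush: Wire brush with wooden back, 275 mm long, 38 mm high, lying on its bristles on the slabs to the other side of the plate; leave alone. Origin: underside, middle; handle to its -x.
- can: Upright can with a blue label, 60 mm across, 140 mm high, near the robot at its left; leave alone. Origin: centre of its underside.
There are look-alikes about, which are no part of the job. There is more than one size of the magnet; the one meant has the size given above.

How it is judged:
On the way, in this order (a step that is already met when the one before it is completed fails the run):
1. the fingertips touch the bead at point 1 of 8 along it, counted from the yellow dash (contact force between the fingers and weld above 0.2 N and horizontal distance between the grasp point and weld_0 below 0.015 m), for 0.05 s.
2. the fingertips touch the bead at point 2 of 8 along it, counted from the yellow dash (contact force between the fingers and weld above 0.2 N and horizontal distance between the grasp point and weld_1 below 0.015 m), for 0.05 s.
3. the fingertips touch the bead at point 3 of 8 along it, counted from the yellow dash (contact force between the fingers and weld above 0.2 N and horizontal distance between the grasp point and weld_2 below 0.015 m), for 0.05 s.
4. the fingertips touch the bead at point 4 of 8 along it, counted from the yellow dash (contact force between the fingers and weld above 0.2 N and horizontal distance between the grasp point and weld_3 below 0.015 m), for 0.05 s.
5. the fingertips touch the bead at point 5 of 8 along it, counted from the yellow dash (contact force between the fingers and weld above 0.2 N and horizontal distance between the grasp point and weld_4 below 0.015 m), for 0.05 s.
6. the fingertips touch the bead at point 6 of 8 along it, counted from the yellow dash (contact force between the fingers and weld above 0.2 N and horizontal distance between the grasp point and weld_5 below 0.015 m), for 0.05 s.
7. the fingertips touch the bead at point 7 of 8 along it, counted from the yellow dash (contact force between the fingers and weld above 0.2 N and horizontal distance between the grasp point and weld_6 below 0.015 m), for 0.05 s.
8. the fingertips touch the bead at point 8 of 8 along it, counted from the yellow dash (contact force between the fingers and weld above 0.2 N and horizontal distance between the grasp point and weld_7 below 0.015 m), for 0.05 s.
At the end, for the whole second after the job is handed in: After the bead has been touched all along in order (at each of the 8 points, the fingers' centre line within 15 mm of it), the plate lies flat at rest within 10 mm of where it was, and the magnet and can stand, and the hammer and brush lie, within 12 mm of where they were (distance of plate from where it was at the start of the episode below 0.01 m and distance of each of magnet, hammer, brush, can from where it was at the start of the episode below 0.012 m and angle between plate's own z axis and vertical below 0.02 rad and height (world z) of plate below 0.015 m and angle between each of magnet, can's own z axis and vertical below 0.1 rad and linear speed of plate below 0.01 m/s).
It fails at once if the plate or its weld is pressed harder than 40 N (contact force between the fingers and plate above 40 N).
It fails at once if the plate is lifted or tipped by 5 mm or more (height (world z) of plate above 0.017 m or angle between plate's own z axis and vertical above 0.05 rad).
It fails at once if the plate is shifted more than 10 mm (distance of any of plate, weld_0, weld_7 from where it was at the start of the episode above 0.01 m).
It fails at once if the magnet, hammer, brush or can is moved more than 12 mm, or the magnet or can knocked over (distance of any of magnet, hammer, brush, can from where it was at the start of the episode above 0.012 m or angle between any of magnet, can's own z axis and vertical above 0.3 rad).
It fails at once if the fingertips are lifted off the middle half of the bead (5 to 15 mm above it, not touching) (not (contact force between the fingers and weld above 0 N) and z of the grasp point in the frame of plate between 0.0355 and 0.0455 m and (horizontal distance between the grasp point and weld_2 below 0.015 m or horizontal distance between the grasp point and weld_3 below 0.015 m or horizontal distance between the grasp point and weld_4 below 0.015 m or horizontal distance between the grasp point and weld_5 below 0.015 m)).
It also fails if it takes over 51 s, if anything falls off the work surface, if the arm or the gripper's body presses on something with over 40 N, if the wrist force passes 120 N, or if a joint passes its speed limit or range.

### The arm

A 7-joint arm with a two-finger parallel gripper is mounted at the origin on the work surface. World frame = base frame: x ahead of the robot, y to its left, z up, the work surface at z = 0. Lengths are in m, angles in rad, forces in N, time in s.
With the tool pointing down it reaches from about 0.35 to 0.9 m from the base axis. Payload 7.2 kg.
Tool frame: the origin (TCP) lies midway between the tips of the shut fingers; the grasp point (between the pads) lies 19 mm behind it; y points along the fingers, z is the direction in which the jaws open and shut, and the axes are right-handed (so a half turn about y gives the same grasp; the last joint's range is limited). The gripper opens to 85 mm and grips with 20 to 120 N. Pads are 22 mm wide; open, the fingers measure 114 mm over their backs; the gripper's body (76 mm by 85 mm) begins 54 mm behind the grasp point. The pads swing forward as they close: fully open they stand 13 mm farther back than shut.
Start: joints at [1.035, 0.411, -0.013, 1.596, 0.006, 1.134, -0.082], TCP at [0.282, -0.558, 0.231] pointing down, gripper open.
Joint ranges: [-2.95, 2.95], [-0.29, 1.99], [-1.47, 1.44], [0.14, 2.54], [-1.03, 4.17], [0.13, 1.85], [-2.86, 2.86]. Speed limits (rad/s): [2.39, 2.39, 3.01, 3.01, 3.14, 3.14, 3.14].

### API

Orientations are given as a unit quaternion [x, y, z, w].
In Python, from cell import ctrl gives the robot as it stands.
- The arm moves only by the tool apply_moves, never from a script. Its argument "series" is a list of rows, each an object of numbers: "dx", "dy", "dz": the shift along the world's x, y, z in mm; "wx", "wy", "wz": the turn, a rotation vector about the world's x, y, z in degrees; "grip": the finger opening in mm, from 0 to 85.4. A call has 1 to 12 rows; each row is the pose to reach, as a shift and turn from the pose measured when the call began; what a row does not reach only later rows make up. A row lasts 1/10 s, in which the tool goes at most 50 mm and 8.59 degrees, less where a joint would pass 70% of its speed; a pose out of reach is approached as far as the arm can. A call with a gripper value outside its range is refused whole. The fingers move at their own pace and stop on an object; "grip_force" is the grip in N (left out, the last holds). Time passes only in rows, so rows that repeat a pose let the fingers close. It gives the time, the measured TCP pose, the force and the opening at its end, in the units of the state.
- ctrl.get_obs(): the state, without advancing time (a new reading comes with each control period).
- ctrl.camera(name): name is "side" or "top" or "wrist"; returns a dict with "frame" (480x640x3 uint8, red, green, blue), "fx", "fy", "cx", "cy" (pixels), "R" (3x3) and "t" (3): a world point X has camera coordinates R X + t. Camera axes: x right, y down, z forward; pixel columns grow to the right and rows downward; lengths in m; the calibration is good to about 2 mm. A picture is of the moment at which its call begins. There is no depth.
- ctrl.hand_in(): hands the job in, once; it reports no verdict.
Trained networks look in the newest picture that a camera, given by its name, has taken for a name from the list of things; names that differ only in an ending like _2 or _b are one class to them, and where a whole thing is asked for, a point or a joint stands for the part that bears it (a point fixed in the world has none). Each returns a list of dicts, best first, with "confidence" (0 to 1); they miss things now and then, are a little off and sometimes report something else, mostly with a low value. They report only what shows in the picture. A call takes as long as a camera call. They do not tell look-alikes from the thing itself.
- ctrl.cut_out(thing, camera): "region" (480x640 bool, what is visible of it) and "uv" ([column, row] in pixels, amid what is visible of it).
The state is a dict: "time": time; "qpos": joint angles; "qvel": joint speeds; "tau": joint torques, N m; "ee_pos": TCP position; "ee_rot": TCP orientation; "contact_force": force on the tool from outside, world axes, zero at the start; "moment": the same for the moment, N m; "grip_width": finger opening in m.
Only numpy, scipy, OpenCV 4.12 (cv2) and the standard library are available. Lean on these libraries where they do the work, as an engineer would, in place of code of your own. Each camera call takes 0.05 s, during which the arm holds its last target. There are 200 camera calls.

## Working session

There is one attempt and no reset: what is moved stays moved. The work goes in short steps, Python scripts to look and compute and a tool call to move; the robot and the scene stay as the last step left them, time stands still between calls to the robot, and variables do not carry over. Pictures are saved under pics/ and viewed, about 8 in all and at most 12, crops included, and the job is handed in when it is done.

Besides the shell and the picture viewer there is one more tool, called after ">>>" as name(argument=value, ...), one argument or row to a line, values as JSON. apply_moves: Moves the arm, as the interface text tells. Its arguments: {"type":"object","properties":{"series":{"type":"array","items":{"type":"object","properties":{"dx":{"type":"number"},"dy":{"type":"number"},"dz":{"type":"number"},"wx":{"type":"number"},"wy":{"type":"number"},"wz":{"type":"number"},"grip":{"type":"number"}}}},"grip_force":{"type":"number"}},"required":["series"]}

```bash
mkdir -p pics; python3 - <<'E'
from cell import ctrl
import cv2
for n in ("top","side"):
    c=ctrl.camera(n); cv2.imwrite(f"pics/{n}0.png",c["frame"][:,:,::-1]); print(n,c["fx"],c["cx"],c["cy"],c["R"],c["t"])
    for th in ("plate","weld","magnet"):
        for d in ctrl.cut_out(th,n): print(th,d["confidence"],d["uv"],d["region"].sum())
o=ctrl.get_obs();print({k:o[k] for k in("time","ee_pos","ee_rot","contact_force","grip_width")})
E
```

```text
top 460.7801613832814 315.2423615283898 243.52011786932363 [[-0.04517125 -0.99897547 -0.00275035]
 [-0.97832661  0.04479415 -0.20216462]
 [ 0.20208069 -0.00644129 -0.97934769]] [0.01031093 0.41362651 1.02254733]
plate 0.85 [251.6, 189.2] 5375
weld 0.82 [249.9, 189.4] 5532
weld 0.77 [250.0, 200.3] 278
magnet 0.7 [273.2, 197.5] 201
magnet 0.64 [182.0, 365.3] 469
side 434.9515586746084 316.86678029739625 233.69831783084774 [[-0.75768005 -0.65259624  0.00625214]
 [-0.39702104  0.45330537 -0.79805296]
 [ 0.51797223 -0.60715104 -0.60255488]] [0.30299665 0.21835266 0.67092331]
plate 0.58 [205.7, 264.1] 5433
plate 0.46 [239.9, 241.6] 268
weld 0.84 [221.6, 261.7] 340
weld 0.56 [207.4, 261.7] 5489
magnet 0.97 [304.7, 445.9] 1986
magnet 0.69 [242.5, 242.9] 346
{'time': 0.4, 'ee_pos': array([ 0.28174525, -0.55780563,  0.23118542]), 'ee_rot': array([-0.16393187,  0.68791759, -0.68778569,  0.16384924]), 'contact_force': array([ 0.52721361, -0.22330901, -0.11061507]), 'grip_width': 0.08537253757478253}
```

View pics/top0.png

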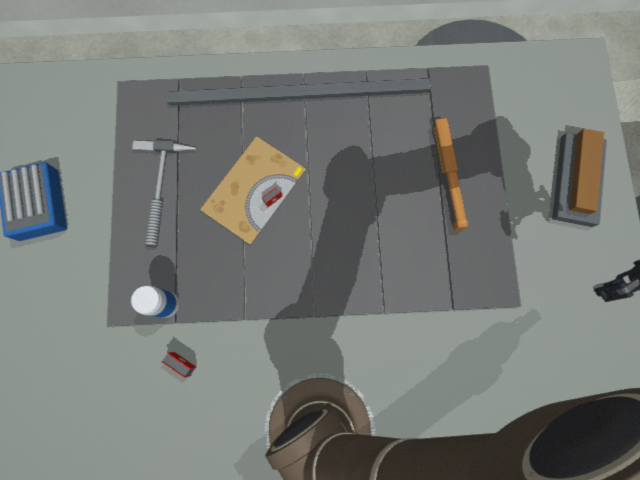

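View pics/side0.png

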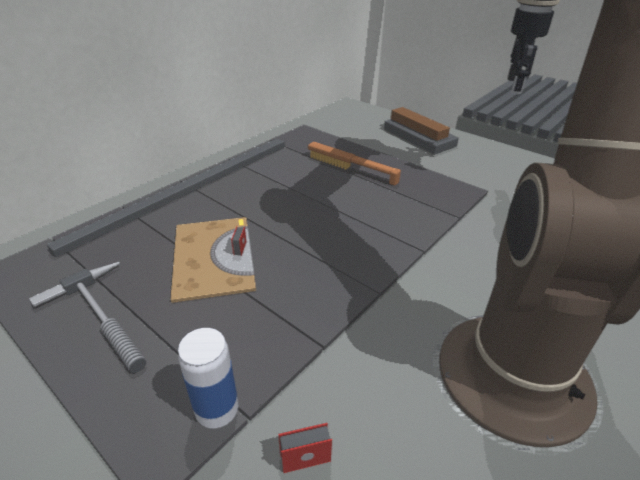

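The top view shows the plate with corners near (257,137), (305,170), (250,244) and (201,209). The half disc is on the lower-right edge and the yellow dash at (298,172). The magnet stands on the disc at (272,195). The hammer is on the left, the brush on the right and the can at (153,301). The side view agrees, with the dash at (242,224).

```bash
cat > h.py <<'E'
import numpy as np, cv2
from scipy.optimize import minimize
def proj(c,X):
    p=np.asarray(X)@c["R"].T+c["t"]; return np.c_[c["fx"]*p[:,0]/p[:,2]+c["cx"],c["fy"]*p[:,1]/p[:,2]+c["cy"]]
def ray(c,uv,z):
    d=np.linalg.inv(c["R"])@[(uv[0]-c["cx"])/c["fx"],(uv[1]-c["cy"])/c["fy"],1]; o=-np.linalg.inv(c["R"])@c["t"]
    return o+d*(z-o[2])/d[2]
def T(p,L):
    x,y,a=p; L=np.atleast_2d(np.asarray(L,float)); C,S=np.cos(a),np.sin(a)
    return np.c_[x+C*L[:,0]-S*L[:,1],y+S*L[:,0]+C*L[:,1],0.012+L[:,2]]
BOX=[[sx*.115,y,z] for sx in(-1,1) for y in(-.037,.113) for z in(0,.008)]
def bead(th,z=.0115): return np.c_[.075*np.cos(th),-.037+.075*np.sin(th),0*th+z]
def fit(cams,masks,p0):
    def cost(p):
        e=0
        for c,m in zip(cams,masks):
            s=np.zeros((480*4,640*4),np.uint8)
            h=cv2.convexHull(((proj(c,T(p,BOX))+.5)*4).astype(np.float32))
            cv2.fillConvexPoly(s,np.round(h).astype(np.int32),1)
            big=m; sm=cv2.resize(s.astype(np.float32),(640,480),interpolation=cv2.INTER_AREA)
            e+=np.abs(sm-big).sum()/m.sum()
        return e
    r=minimize(cost,p0,method="Nelder-Mead",options=dict(initial_simplex=np.array(p0)+np.array([[0,0,0],[.01,0,0],[0,.01,0],[0,0,.06]]),xatol=1e-4,fatol=1e-4))
    return r.x,r.fun
def best(ctrl,n,cam):
    ds=[d for d in ctrl.cut_out(n,cam)]; return ds
E
python3 - <<'E'
from cell import ctrl
from h import *
cs=[];ms=[]
for n in("top","side"):
    c=ctrl.camera(n); m=max([d["region"] for t in("plate","weld") for d in ctrl.cut_out(t,n)],key=lambda r:r.sum())
    k=cv2.morphologyEx(m.astype(np.uint8),cv2.MORPH_CLOSE,np.ones((3,3))).astype(np.float32)
    cs.append(c);ms.append(k)
top=cs[0]
A=ray(top,(305,170),.02);B=ray(top,(250,244),.02);C=ray(top,(257,137),.02)
print(A,B,C,np.linalg.norm(A-B),np.linalg.norm(A-C))
a=np.arctan2(*(A-B)[1::-1]); u=np.array([np.cos(a),np.sin(a)]);v=np.array([-u[1],u[0]]); o=(A+B)[:2]/2+.037*v
p0=[*o,a];print(p0)
for s in([0],[1],[0,1]): print(s,fit([cs[i] for i in s],[ms[i] for i in s],p0))
p,_=fit(cs,ms,p0)
th=np.radians(3.8+24.6*np.arange(8));print(T(p,bead(th)).round(4))
print("mag",ray(top,(272,196),.04),"dash",ray(top,(298,172),.02),T(p,[[.084,-.026,.008]]))
for x in ("hammer","brush","can"):
    for d in ctrl.cut_out(x,"top"): print(x,d["confidence"],ray(top,d["uv"],.03).round(3))
E
```

```text
[0.60244538 0.00805005 0.02      ] [0.42414992 0.14525926 0.02      ] [0.69426628 0.12342823 0.02      ] 0.22497919559359203 0.14745575857317905
[np.float64(0.5358630304700687), np.float64(0.10597706611418847), np.float64(-0.6559029647569137)]
[0] (array([ 0.53893826,  0.10526809, -0.65928552]), np.float64(0.06968621909618378))
[1] (array([ 0.54049117,  0.10216211, -0.65363903]), np.float64(0.0799531638622284))
[0, 1] (array([ 0.54007663,  0.10311028, -0.64609599]), np.float64(0.16343551874160767))
[[0.5805 0.0325 0.0235]
 [0.592  0.0623 0.0235]
 [0.5899 0.0942 0.0235]
 [0.5748 0.1224 0.0235]
 [0.5493 0.1416 0.0235]
 [0.5181 0.1486 0.0235]
 [0.4868 0.1419 0.0235]
 [0.4612 0.1228 0.0235]]
mag [0.53354534 0.08854124 0.04      ] dash [0.59808881 0.02531271 0.02      ] [[0.5914917  0.03177662 0.02      ]]
hammer 0.92 [0.574 0.357 0.03 ]
hammer 0.72 [0.559 0.139 0.03 ]
hammer 0.24 [0.304 0.36  0.03 ]
brush 0.88 [ 0.585 -0.339  0.03 ]
can 0.64 [0.301 0.36  0.03 ]
```

>>> apply_moves(
  series=[
    {"dx":10,"dy":40,"dz":10,"grip":0},
    {"dx":25,"dy":85,"dz":20,"grip":0},
    {"dx":40,"dy":130,"dz":30,"grip":0},
    {"dx":55,"dy":175,"dz":40,"grip":0},
    {"dx":70,"dy":220,"dz":50,"grip":0},
    {"dx":85,"dy":265,"dz":60,"grip":0},
    {"dx":100,"dy":310,"dz":70,"grip":0},
    {"dx":115,"dy":355,"dz":70,"grip":0},
    {"dx":130,"dy":400,"dz":70,"grip":0},
    {"dx":145,"dy":445,"dz":70,"grip":0},
    {"dx":160,"dy":490,"dz":70,"grip":0},
    {"dx":175,"dy":535,"dz":70,"grip":0},
  ],
)

```text
validation failed for argument at $.se...
```

```bash
python3 - <<'E'
from cell import ctrl
from h import *
from scipy.spatial.transform import Rotation as R
c=ctrl.camera("wrist"); cv2.imwrite("pics/w1.png",c["frame"][:,:,::-1])
o=ctrl.get_obs();print({k:o[k] for k in("time","qpos","ee_pos","contact_force","grip_width")});print(R.from_quat(o["ee_rot"]).as_matrix().round(3))
print(-c["R"].T@c["t"],c["R"].round(2)); p=[.5401,.1031,-.655]
print(proj(c,T(p,BOX)).round())
E
```

```text
{'time': 0.9, 'qpos': array([ 1.0347964 ,  0.41109785, -0.01268472,  1.59620012,  0.00561495,
        1.13429246, -0.08218418]), 'ee_pos': array([ 0.28180811, -0.55786851,  0.23129886]), 'contact_force': array([ 0.58091746, -0.81722191, -0.61392504]), 'grip_width': 0.08530991522029596}
[[-0.893  0.     0.451]
 [-0.451 -0.    -0.893]
 [ 0.    -1.     0.   ]]
[ 0.35531085 -0.52042962  0.37469391] [[ 0.45 -0.89 -0.  ]
 [-0.85 -0.43  0.32]
 [-0.29 -0.14 -0.95]]
[[ -632.  -550.]
 [ -665.  -572.]
 [ -991. -1001.]
 [-1047. -1048.]
 [ -377.  -864.]
 [ -405.  -902.]
 [ -739. -1497.]
 [ -794. -1580.]]
```

View pics/w1.png

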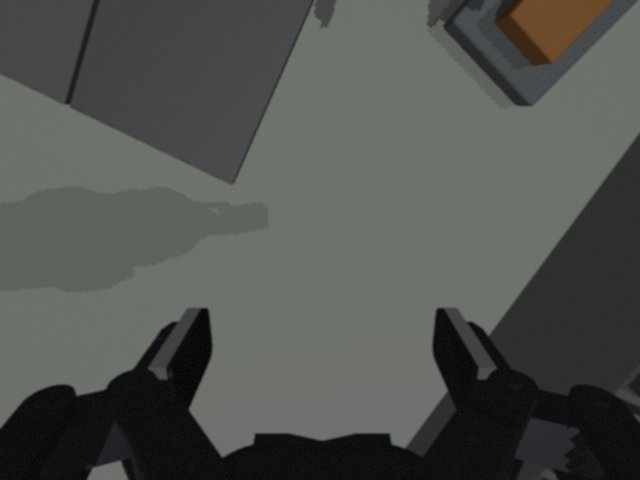

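The move was refused at validation, so the arm hasn't moved. The wrist picture shows only bench, with a slab corner at (233,183). The error text is cut off, so I'll try one small row with every field filled in.

>>> apply_moves(
  series=[
    {"dx":10,"dy":40,"dz":10,"wx":0,"wy":0,"wz":0,"grip":0},
  ],
)

```text
time: 1.0
ee_pos: [0.2888, -0.5208, 0.2395]
ee_rot: [-0.163, 0.689, -0.688, 0.161]
contact_force: [1.0, 0.0, 0.8]
grip_width: 0.0732
```

All fields are needed, apparently. I'm moving on to hover over the plate.

>>> apply_moves(
  series=[
    {"dx":20,"dy":40,"dz":15,"wx":0,"wy":0,"wz":0,"grip":0},
    {"dx":40,"dy":80,"dz":30,"wx":0,"wy":0,"wz":0,"grip":0},
    {"dx":60,"dy":120,"dz":45,"wx":0,"wy":0,"wz":0,"grip":0},
    {"dx":80,"dy":160,"dz":60,"wx":0,"wy":0,"wz":0,"grip":0},
    {"dx":100,"dy":200,"dz":60,"wx":0,"wy":0,"wz":0,"grip":0},
    {"dx":120,"dy":240,"dz":60,"wx":0,"wy":0,"wz":0,"grip":0},
    {"dx":140,"dy":280,"dz":60,"wx":0,"wy":0,"wz":0,"grip":0},
    {"dx":160,"dy":320,"dz":60,"wx":0,"wy":0,"wz":0,"grip":0},
    {"dx":180,"dy":360,"dz":60,"wx":0,"wy":0,"wz":0,"grip":0},
    {"dx":200,"dy":400,"dz":60,"wx":0,"wy":0,"wz":0,"grip":0},
    {"dx":220,"dy":440,"dz":60,"wx":0,"wy":0,"wz":0,"grip":0},
    {"dx":240,"dy":480,"dz":60,"wx":0,"wy":0,"wz":0,"grip":0},
  ],
)

```text
time: 2.2
ee_pos: [0.5294, -0.0392, 0.2998]
ee_rot: [-0.162, 0.688, -0.688, 0.161]
contact_force: [1.4, -1.4, 0.0]
grip_width: 0.0001
```

>>> apply_moves(
  series=[
    {"dx":20,"dy":40,"dz":0,"wx":0,"wy":0,"wz":0,"grip":0},
    {"dx":40,"dy":80,"dz":0,"wx":0,"wy":0,"wz":0,"grip":0},
    {"dx":50,"dy":120,"dz":0,"wx":0,"wy":0,"wz":0,"grip":0},
    {"dx":55,"dy":140,"dz":0,"wx":0,"wy":0,"wz":0,"grip":0},
    {"dx":55,"dy":140,"dz":0,"wx":0,"wy":0,"wz":0,"grip":0},
    {"dx":55,"dy":140,"dz":0,"wx":0,"wy":0,"wz":0,"grip":0},
  ],
)

```text
time: 2.8
ee_pos: [0.5843, 0.1006, 0.2996]
ee_rot: [0.163, -0.688, 0.688, -0.161]
contact_force: [0.1, -0.8, -0.4]
grip_width: 0.0001
```

```bash
cat > look.py <<'E'
import sys
from cell import ctrl
from h import *
from scipy.spatial.transform import Rotation as R
c=ctrl.camera("wrist"); im=c["frame"][:,:,::-1].copy()
o=ctrl.get_obs();print({k:o[k] for k in("time","qpos","ee_pos","contact_force","grip_width")});print(R.from_quat(o["ee_rot"]).as_matrix().round(3))
p=[.5401,.1031,-.655]
for q in proj(c,T(p,bead(np.linspace(0,np.pi,60)))): cv2.circle(im,tuple(int(v) for v in q),1,(0,255,0),-1)
for q in proj(c,T(p,BOX)): cv2.circle(im,tuple(int(v) for v in q),2,(255,0,255),-1)
cv2.imwrite(f"pics/{sys.argv[1]}.png",im)
E
python3 look.py w2
```

```text
{'time': 2.85, 'qpos': array([ 0.07539795,  0.34438227, -0.43414332,  1.55875932,  0.14952651,
        1.27405536, -1.49087735]), 'ee_pos': array([0.5843875 , 0.09951098, 0.29968547]), 'contact_force': array([ 0.50664196, -0.69172552, -0.8399247 ]), 'grip_width': 0.00015244500195780842}
[[-0.896 -0.002  0.444]
 [-0.444 -0.001 -0.896]
 [ 0.003 -1.     0.   ]]
```

View pics/w2.png

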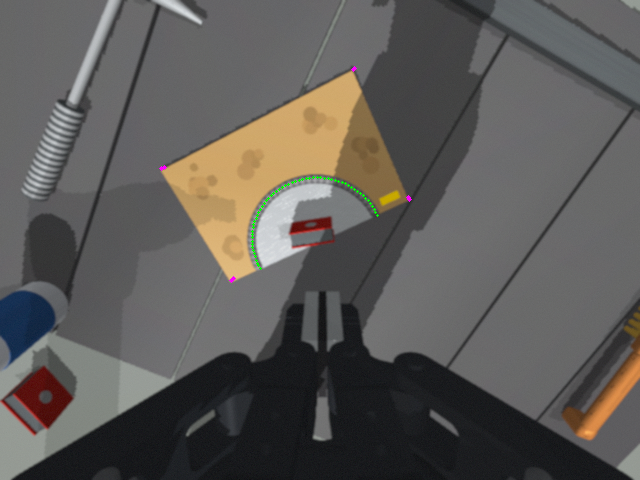

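The overlay fits the picture to about 1 px: bead arc from (378,215) to (260,268), yellow dash at (390,198), magnet at (312,230). I'll work out the path and approach weld_0 from above.

```bash
python3 - <<'E'
from h import *
p=[.5401,.1031,-.655]
th=np.radians(3.8+np.arange(0,49)*172.4/48)
print((T(p,bead(th))[:,:2]*1000).round(1).tolist())
E
```

```text
[[579.9, 32.1], [582.4, 36.1], [584.7, 40.2], [586.6, 44.5], [588.3, 48.9], [589.7, 53.4], [590.9, 57.9], [591.7, 62.6], [592.3, 67.2], [592.5, 71.9], [592.5, 76.6], [592.2, 81.3], [591.6, 86.0], [590.6, 90.6], [589.5, 95.1], [588.0, 99.6], [586.2, 103.9], [584.2, 108.2], [581.9, 112.3], [579.4, 116.3], [576.6, 120.0], [573.6, 123.6], [570.3, 127.1], [566.9, 130.3], [563.2, 133.2], [559.4, 136.0], [555.5, 138.5], [551.3, 140.7], [547.1, 142.7], [542.7, 144.4], [538.2, 145.9], [533.6, 147.0], [529.0, 147.9], [524.4, 148.4], [519.7, 148.7], [515.0, 148.7], [510.3, 148.4], [505.6, 147.8], [501.0, 146.9], [496.5, 145.7], [492.0, 144.3], [487.6, 142.5], [483.4, 140.5], [479.3, 138.2], [475.3, 135.7], [471.5, 132.9], [467.9, 129.9], [464.5, 126.7], [461.2, 123.3]]
```

>>> apply_moves(
  series=[
    {"dx":-3,"dy":-34,"dz":-20,"wx":0,"wy":0,"wz":0,"grip":0},
    {"dx":-5,"dy":-68,"dz":-50,"wx":0,"wy":0,"wz":0,"grip":0},
    {"dx":-5,"dy":-68,"dz":-90,"wx":0,"wy":0,"wz":0,"grip":0},
    {"dx":-5,"dy":-68,"dz":-130,"wx":0,"wy":0,"wz":0,"grip":0},
    {"dx":-5,"dy":-68,"dz":-170,"wx":0,"wy":0,"wz":0,"grip":0},
    {"dx":-5,"dy":-68,"dz":-205,"wx":0,"wy":0,"wz":0,"grip":0},
    {"dx":-5,"dy":-68,"dz":-230,"wx":0,"wy":0,"wz":0,"grip":0},
    {"dx":-5,"dy":-68,"dz":-245,"wx":0,"wy":0,"wz":0,"grip":0},
    {"dx":-5,"dy":-68,"dz":-250,"wx":0,"wy":0,"wz":0,"grip":0},
    {"dx":-5,"dy":-68,"dz":-250,"wx":0,"wy":0,"wz":0,"grip":0},
  ],
)

```text
time: 3.85
ee_pos: [0.5795, 0.0308, 0.0499]
ee_rot: [0.162, -0.688, 0.689, -0.16]
contact_force: [-0.1, 0.0, 0.3]
grip_width: -0.0004
```

Now I descend to just above the crown (z = 23.5 mm), then in fine steps.

>>> apply_moves(
  series=[
    {"dx":0,"dy":1,"dz":-8,"wx":0,"wy":0,"wz":0,"grip":0},
    {"dx":0,"dy":1,"dz":-15,"wx":0,"wy":0,"wz":0,"grip":0},
    {"dx":0,"dy":1,"dz":-20,"wx":0,"wy":0,"wz":0,"grip":0},
    {"dx":0,"dy":1,"dz":-23,"wx":0,"wy":0,"wz":0,"grip":0},
    {"dx":0,"dy":1,"dz":-24,"wx":0,"wy":0,"wz":0,"grip":0},
    {"dx":0,"dy":1,"dz":-24.5,"wx":0,"wy":0,"wz":0,"grip":0},
    {"dx":0,"dy":1,"dz":-24.5,"wx":0,"wy":0,"wz":0,"grip":0},
  ],
)

```text
time: 4.55
ee_pos: [0.5796, 0.0318, 0.0255]
ee_rot: [0.162, -0.688, 0.689, -0.16]
contact_force: [0.1, -0.6, 0.0]
grip_width: -0.0002
```

>>> apply_moves(
  series=[
    {"dx":0,"dy":0,"dz":-0.5,"wx":0,"wy":0,"wz":0,"grip":0},
    {"dx":0,"dy":0,"dz":-1,"wx":0,"wy":0,"wz":0,"grip":0},
    {"dx":0,"dy":0,"dz":-1.5,"wx":0,"wy":0,"wz":0,"grip":0},
    {"dx":0,"dy":0,"dz":-1.5,"wx":0,"wy":0,"wz":0,"grip":0},
  ],
)

```text
time: 4.95
ee_pos: [0.5796, 0.0318, 0.024]
ee_rot: [0.162, -0.688, 0.689, -0.16]
contact_force: [-0.3, -0.7, -0.3]
grip_width: 0.0001
```

>>> apply_moves(
  series=[
    {"dx":0,"dy":0,"dz":-0.5,"wx":0,"wy":0,"wz":0,"grip":0},
    {"dx":0,"dy":0,"dz":-0.5,"wx":0,"wy":0,"wz":0,"grip":0},
  ],
)

```text
time: 5.15
ee_pos: [0.5797, 0.0319, 0.0236]
ee_rot: [0.162, -0.688, 0.689, -0.16]
contact_force: [0.0, 0.2, 0.8]
grip_width: 0.0003
```

>>> apply_moves(
  series=[
    {"dx":0,"dy":0,"dz":-0.4,"wx":0,"wy":0,"wz":0,"grip":0},
    {"dx":0,"dy":0,"dz":-0.4,"wx":0,"wy":0,"wz":0,"grip":0},
  ],
)

```text
time: 5.35
ee_pos: [0.5797, 0.0318, 0.0235]
ee_rot: [0.162, -0.688, 0.689, -0.16]
contact_force: [-1.6, 0.1, 4.9]
grip_width: 0.0001
```

Contact came at z = 23.5 mm with about 5 N, which matches the expected crown height. Starting the stroke.

>>> apply_moves(
  series=[
    {"dx":2.6,"dy":4.2,"dz":-0.4,"wx":0,"wy":0,"wz":0,"grip":0},
    {"dx":4.9,"dy":8.3,"dz":-0.4,"wx":0,"wy":0,"wz":0,"grip":0},
    {"dx":6.8,"dy":12.6,"dz":-0.4,"wx":0,"wy":0,"wz":0,"grip":0},
    {"dx":8.5,"dy":17,"dz":-0.4,"wx":0,"wy":0,"wz":0,"grip":0},
    {"dx":9.9,"dy":21.5,"dz":-0.4,"wx":0,"wy":0,"wz":0,"grip":0},
    {"dx":11,"dy":26,"dz":-0.4,"wx":0,"wy":0,"wz":0,"grip":0},
  ],
)

```text
time: 5.95
ee_pos: [0.5912, 0.0563, 0.0235]
ee_rot: [0.161, -0.687, 0.69, -0.16]
contact_force: [-1.3, -4.3, 5.6]
grip_width: -0.0002
```

>>> apply_moves(
  series=[
    {"dx":0.3,"dy":5,"dz":-0.4,"wx":0,"wy":0,"wz":0,"grip":0},
    {"dx":0.9,"dy":9.5,"dz":-0.4,"wx":0,"wy":0,"wz":0,"grip":0},
    {"dx":1.3,"dy":14,"dz":-0.4,"wx":0,"wy":0,"wz":0,"grip":0},
    {"dx":1.3,"dy":19,"dz":-0.4,"wx":0,"wy":0,"wz":0,"grip":0},
    {"dx":1,"dy":24,"dz":-0.4,"wx":0,"wy":0,"wz":0,"grip":0},
    {"dx":0.4,"dy":29,"dz":-0.4,"wx":0,"wy":0,"wz":0,"grip":0},
  ],
)

```text
time: 6.55
ee_pos: [0.5923, 0.0846, 0.0235]
ee_rot: [0.161, -0.687, 0.69, -0.16]
contact_force: [0.6, -4.5, 5.7]
grip_width: 0.0
```

```bash
python3 - <<'E'
from cell import ctrl
from h import *
ms=[];cs=[]
for n in("top","side"):
    c=ctrl.camera(n); cs.append(c)
    ms.append(max([d["region"] for t in("plate","weld") for d in ctrl.cut_out(t,n)],key=lambda r:r.sum()))
    cv2.imwrite(f"pics/{n}3.png",c["frame"][:,:,::-1])
o=ctrl.get_obs();print(o["ee_pos"],o["contact_force"])
E
```

```text
[0.59207844 0.08583315 0.02356117] [ 0.15515154 -0.41818795  6.28562277]
```

```bash
cat > drift.py <<'E'
import cv2,numpy as np,sys
for n,(x0,x1,y0,y1) in dict(side=(170,215,215,302),top=(200,250,150,240)).items():
    a,b=[cv2.cvtColor(cv2.imread(f"pics/{n}{k}.png"),cv2.COLOR_BGR2GRAY)[y0:y1,x0:x1].astype(np.float32) for k in("0",sys.argv[1])]
    try:
        W=np.eye(2,3,dtype=np.float32); cc,W=cv2.findTransformECC(a,b,W,cv2.MOTION_TRANSLATION); print(n,cc,W[:,2])
    except cv2.error as e: print(n,"ecc failed")
E
python3 drift.py 3
```

```text
side 0.7997864187850019 [-1.292511   1.9224119]
top 0.9055480200400705 [-1.360872   -0.16478497]
```

>>> apply_moves(
  series=[
    {"dx":-1.5,"dy":5,"dz":-0.4,"wx":0,"wy":0,"wz":0,"grip":0},
    {"dx":-2.6,"dy":9.5,"dz":-0.4,"wx":0,"wy":0,"wz":0,"grip":0},
    {"dx":-4.1,"dy":14,"dz":-0.4,"wx":0,"wy":0,"wz":0,"grip":0},
    {"dx":-5.9,"dy":18.2,"dz":-0.4,"wx":0,"wy":0,"wz":0,"grip":0},
    {"dx":-7.9,"dy":22.5,"dz":-0.4,"wx":0,"wy":0,"wz":0,"grip":0},
    {"dx":-10.2,"dy":26.5,"dz":-0.4,"wx":0,"wy":0,"wz":0,"grip":0},
  ],
)

```text
time: 7.45
ee_pos: [0.5828, 0.1118, 0.0236]
ee_rot: [0.16, -0.687, 0.69, -0.161]
contact_force: [1.0, -3.0, 5.3]
grip_width: 0.0
```

The drift estimate could be shadow or a real drag, so I'm checking it before going on.

```bash
python3 - <<'E'
from cell import ctrl
import cv2,numpy as np
o=[]
for n,(x0,y0) in dict(top=(190,130),side=(160,205)).items():
    c=ctrl.camera(n)["frame"][:,:,::-1]; cv2.imwrite(f"pics/{n}4.png",c)
    r=[cv2.resize(i[y0:y0+120,x0:x0+120],(380,290),interpolation=cv2.INTER_NEAREST) for i in(cv2.imread(f"pics/{n}0.png"),c)]
    o.append(np.hstack(r))
cv2.imwrite("pics/cmp.png",np.vstack(o))
E
python3 drift.py 4
```

```text
side 0.6176885466049307 [-2.400575  5.808793]
top 0.5720183109055147 [-2.781719   0.4852432]
```

View pics/cmp.png

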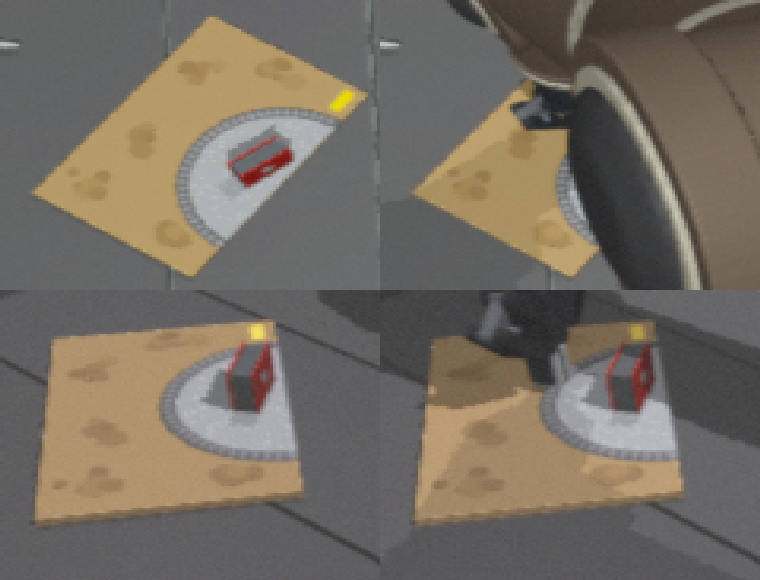

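The plate corners haven't moved between before (left) and now (right): top at about (36,190), side at about (35,522). The drift number came from shadows. Continuing the stroke.

>>> apply_moves(
  series=[
    {"dx":-3.4,"dy":4.5,"dz":-0.4,"wx":0,"wy":0,"wz":0,"grip":0},
    {"dx":-6.2,"dy":8.2,"dz":-0.4,"wx":0,"wy":0,"wz":0,"grip":0},
    {"dx":-9.2,"dy":11.8,"dz":-0.4,"wx":0,"wy":0,"wz":0,"grip":0},
    {"dx":-12.5,"dy":15.3,"dz":-0.4,"wx":0,"wy":0,"wz":0,"grip":0},
    {"dx":-15.9,"dy":18.5,"dz":-0.4,"wx":0,"wy":0,"wz":0,"grip":0},
    {"dx":-19.6,"dy":21.4,"dz":-0.4,"wx":0,"wy":0,"wz":0,"grip":0},
    {"dx":-23.4,"dy":24.2,"dz":-0.4,"wx":0,"wy":0,"wz":0,"grip":0},
    {"dx":-27.3,"dy":26.7,"dz":-0.4,"wx":0,"wy":0,"wz":0,"grip":0},
  ],
)

```text
time: 8.35
ee_pos: [0.5559, 0.1397, 0.0236]
ee_rot: [0.16, -0.688, 0.69, -0.162]
contact_force: [3.1, -1.8, 4.1]
grip_width: 0.0001
```

>>> apply_moves(
  series=[
    {"dx":-4.6,"dy":1.2,"dz":-0.5,"wx":0,"wy":0,"wz":0,"grip":0},
    {"dx":-8.8,"dy":3,"dz":-0.5,"wx":0,"wy":0,"wz":0,"grip":0},
    {"dx":-13.2,"dy":4.7,"dz":-0.5,"wx":0,"wy":0,"wz":0,"grip":0},
    {"dx":-17.7,"dy":6.2,"dz":-0.5,"wx":0,"wy":0,"wz":0,"grip":0},
    {"dx":-22.3,"dy":7.3,"dz":-0.5,"wx":0,"wy":0,"wz":0,"grip":0},
    {"dx":-26.9,"dy":8.2,"dz":-0.5,"wx":0,"wy":0,"wz":0,"grip":0},
    {"dx":-31.5,"dy":8.7,"dz":-0.5,"wx":0,"wy":0,"wz":0,"grip":0},
    {"dx":-36.2,"dy":9,"dz":-0.5,"wx":0,"wy":0,"wz":0,"grip":0},
  ],
)

```text
time: 9.15
ee_pos: [0.5205, 0.1495, 0.0235]
ee_rot: [0.159, -0.688, 0.689, -0.163]
contact_force: [4.0, 0.3, 5.1]
grip_width: -0.0002
```

>>> apply_moves(
  series=[
    {"dx":-5.5,"dy":-0.8,"dz":-0.5,"wx":0,"wy":0,"wz":0,"grip":0},
    {"dx":-10.2,"dy":-1.1,"dz":-0.5,"wx":0,"wy":0,"wz":0,"grip":0},
    {"dx":-14.9,"dy":-1.7,"dz":-0.5,"wx":0,"wy":0,"wz":0,"grip":0},
    {"dx":-19.5,"dy":-2.6,"dz":-0.5,"wx":0,"wy":0,"wz":0,"grip":0},
    {"dx":-24,"dy":-3.8,"dz":-0.5,"wx":0,"wy":0,"wz":0,"grip":0},
    {"dx":-28.5,"dy":-5.2,"dz":-0.5,"wx":0,"wy":0,"wz":0,"grip":0},
    {"dx":-32.9,"dy":-7,"dz":-0.5,"wx":0,"wy":0,"wz":0,"grip":0},
    {"dx":-37.1,"dy":-9,"dz":-0.5,"wx":0,"wy":0,"wz":0,"grip":0},
  ],
)

```text
time: 9.95
ee_pos: [0.484, 0.1418, 0.0235]
ee_rot: [0.159, -0.688, 0.689, -0.164]
contact_force: [3.5, 1.7, 4.4]
grip_width: -0.0003
```

>>> apply_moves(
  series=[
    {"dx":-4.7,"dy":-3.6,"dz":-0.5,"wx":0,"wy":0,"wz":0,"grip":0},
    {"dx":-8.7,"dy":-6.1,"dz":-0.5,"wx":0,"wy":0,"wz":0,"grip":0},
    {"dx":-12.5,"dy":-8.9,"dz":-0.5,"wx":0,"wy":0,"wz":0,"grip":0},
    {"dx":-16.1,"dy":-11.9,"dz":-0.5,"wx":0,"wy":0,"wz":0,"grip":0},
    {"dx":-19.5,"dy":-15.1,"dz":-0.5,"wx":0,"wy":0,"wz":0,"grip":0},
    {"dx":-22.6,"dy":-18.2,"dz":-0.5,"wx":0,"wy":0,"wz":0,"grip":0},
    {"dx":-22.6,"dy":-18.2,"dz":-0.5,"wx":0,"wy":0,"wz":0,"grip":0},
    {"dx":-22.6,"dy":-18.2,"dz":-0.5,"wx":0,"wy":0,"wz":0,"grip":0},
  ],
)

```text
time: 10.75
ee_pos: [0.4615, 0.1248, 0.0234]
ee_rot: [-0.158, 0.689, -0.688, 0.164]
contact_force: [1.6, 1.1, 8.9]
grip_width: -0.0002
```

The fingers are at weld_7 with contact, so the stroke is complete. Lifting straight up, then moving clear to check.

>>> apply_moves(
  series=[
    {"dx":0,"dy":0,"dz":5,"wx":0,"wy":0,"wz":0,"grip":0},
    {"dx":0,"dy":0,"dz":20,"wx":0,"wy":0,"wz":0,"grip":0},
    {"dx":0,"dy":0,"dz":50,"wx":0,"wy":0,"wz":0,"grip":0},
    {"dx":0,"dy":0,"dz":90,"wx":0,"wy":0,"wz":0,"grip":0},
    {"dx":0,"dy":0,"dz":135,"wx":0,"wy":0,"wz":0,"grip":0},
    {"dx":0,"dy":0,"dz":180,"wx":0,"wy":0,"wz":0,"grip":0},
    {"dx":0,"dy":0,"dz":225,"wx":0,"wy":0,"wz":0,"grip":0},
    {"dx":0,"dy":-35,"dz":260,"wx":0,"wy":0,"wz":0,"grip":0},
    {"dx":0,"dy":-80,"dz":275,"wx":0,"wy":0,"wz":0,"grip":0},
    {"dx":0,"dy":-125,"dz":275,"wx":0,"wy":0,"wz":0,"grip":0},
    {"dx":0,"dy":-170,"dz":275,"wx":0,"wy":0,"wz":0,"grip":0},
    {"dx":0,"dy":-215,"dz":275,"wx":0,"wy":0,"wz":0,"grip":0},
  ],
)

```text
time: 11.95
ee_pos: [0.4602, -0.0913, 0.2981]
ee_rot: [-0.159, 0.689, -0.688, 0.164]
contact_force: [1.3, -0.9, 1.2]
grip_width: -0.0001
```

>>> apply_moves(
  series=[
    {"dx":0,"dy":-45,"dz":0,"wx":0,"wy":0,"wz":0,"grip":0},
    {"dx":0,"dy":-90,"dz":0,"wx":0,"wy":0,"wz":0,"grip":0},
    {"dx":0,"dy":-120,"dz":0,"wx":0,"wy":0,"wz":0,"grip":0},
    {"dx":0,"dy":-120,"dz":0,"wx":0,"wy":0,"wz":0,"grip":0},
    {"dx":0,"dy":-120,"dz":0,"wx":0,"wy":0,"wz":0,"grip":0},
  ],
)

```text
time: 12.45
ee_pos: [0.4594, -0.2108, 0.2973]
ee_rot: [-0.159, 0.69, -0.687, 0.163]
contact_force: [0.6, 0.8, -0.6]
grip_width: -0.0
```

```bash
python3 - <<'E'
from cell import ctrl
import cv2,numpy as np
o=[]
for n,(x0,y0) in dict(top=(120,110),side=(20,190)).items():
    c=ctrl.camera(n)["frame"][:,:,::-1]; cv2.imwrite(f"pics/{n}5.png",c)
    r=[cv2.resize(i[y0:y0+220,x0:x0+260],(390,295),interpolation=cv2.INTER_LINEAR) for i in(cv2.imread(f"pics/{n}0.png"),c)]
    o.append(np.hstack(r))
cv2.imwrite("pics/cmp5.png",np.vstack(o)); s=ctrl.get_obs(); print(s["time"],s["ee_pos"],s["contact_force"])
E
python3 drift.py 5
```

```text
12.55 [ 0.45996875 -0.20961509  0.2977047 ] [-0.26131188  0.11823132 -1.04763431]
side 0.9995074190085219 [-0.0291439   0.01078029]
top 0.9999194237647309 [ 0.00653485 -0.01551161]
```

View pics/cmp5.png

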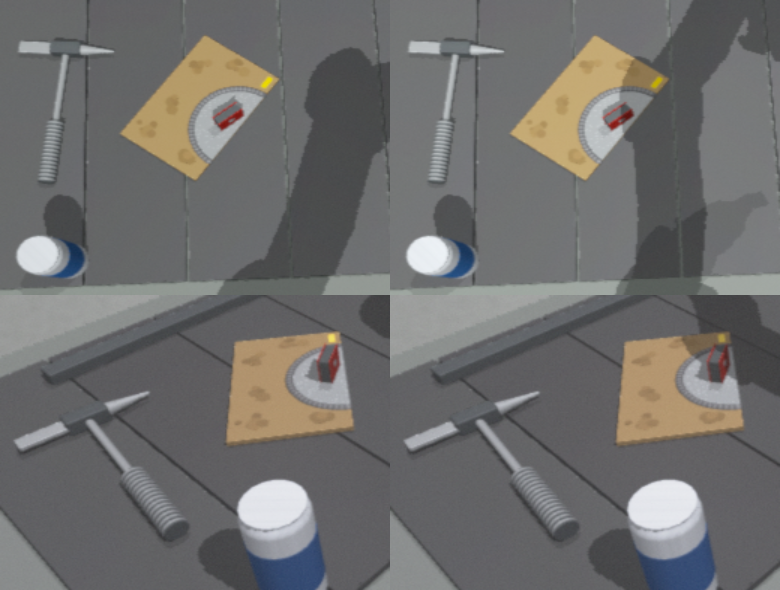

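The before and after pictures match. The plate, magnet at about (228,113), hammer and can are unmoved, and the measured plate shift is under 0.03 px. Handing in.

```bash
python3 -c "
from cell import ctrl
print(ctrl.hand_in())"
```

```text
the job is handed in; nothing more can be done
None
```

I ran the closed fingertips along the whole bead in one stroke, from the yellow dash (weld_0) to the far end (weld_7). Then I lifted straight up, moved the hand clear and handed in at about 12.6 s of the 51 s allowed. The hand-in reports no verdict.

- **Contact:** the upward force read 4–9 N at every check along the stroke, and the tip height stayed at 23.4–23.6 mm (crown 23.5 mm). I read it only at the end of each move and in one check during a pause, not continuously.
- **Path:** the measured positions stayed within about 2 mm of the planned path. The plate position came from the pictures, and its overlay matched the wrist view to about 1 px.
- **Plate and other things:** the plate shift measured under 0.03 px in both the top and side views. The magnet, hammer and can look unmoved in the before and after pictures. The brush was outside the final crops, so I did not recheck it, though the hand only passed high above that area.
- **Checks that failed or disagreed:** the first move call was refused because rows need every field filled in, and the arm did not move. Two drift checks mid-stroke suggested the plate had shifted by 1–6 px, but that was the arm's shadow and cover: the plate corners had not moved, and the final check was clean.

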